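# Push the lens carriage round the gate slot

### The arm

A 6-joint arm with a two-finger parallel gripper is mounted at the origin on the work surface. World frame = base frame: x ahead of the robot, y to its left, z up, the work surface at z = 0. Lengths are in m, angles in rad, forces in N, time in s.
With the tool pointing down it reaches from about 0.325 to 0.775 m from the base axis. Payload 9.3 kg.
Tool frame: the origin (TCP) lies at the very end of the fingers, on their centre line; the grasp point (between the pads) lies 19 mm behind it; z points along the fingers, y is the line along which they close (so a half turn about z gives the same grasp; the last joint's range is limited). The gripper opens to 85 mm and grips with 20 to 120 N. Pads are 22 mm wide; open, the fingers measure 114 mm over their backs; the gripper's body (76 mm by 85 mm) begins 54 mm behind the grasp point. The pads swing forward as they close: fully open they stand 13 mm farther back than shut.
Start: joints at [-1.296, 0.259, 0.021, 1.334, 0, 1.418], TCP at [0.228, -0.5, 0.231] pointing down, gripper open.
Joint ranges: [-3.04, 3.04], [-0.91, 1.82], [-1.04, 1.36], [-1.92, 1.95], [-1.52, 1.45], [-3.14, 3.14]. Speed limits (rad/s): [2.22, 2.22, 2.79, 3.14, 3.14, 3.14].

### API

Orientations are given as a unit quaternion [w, x, y, z].
In Python, from workcell import state, snapshot, camera_params, job_done gives the robot as it stands.
- The arm moves only by the tool arm_command, never from a script. Its argument "increments" is a list of rows, each a list of 7 numbers: the shift along the tool's x, y, z in cm, then the turn, a rotation vector about the tool's x, y, z in degrees, then the finger opening in cm, from 0 to 8.54. In form: [[tx, ty, tz, wx, wy, wz, jaw], ...]. A call has 1 to 20 rows; each row shifts and turns the commanded pose from where the row before left it, along the tool's axes as they then stand; what a row does not reach is not made up. A row lasts 1/10 s, in which the tool goes at most 50 mm and 8.59 degrees, less where a joint would pass 70% of its speed; a pose out of reach is approached as far as the arm can. A call is refused whole if a number of a shift passes 5 or a number of a turn 8.59, either way. A call with a gripper value outside its range is refused whole. The fingers move at their own pace and stop on an object; "force" is the grip in N (left out, the last holds). Time passes only in rows, so rows that do not move let the fingers close. It gives the time, the measured TCP pose, the force, the opening and the grip force at its end, in the units of the state.
- state(): the state, without advancing time (a new reading comes with each control period).
- snapshot(name): name is "scene" or "top" or "wrist"; returns the picture (480x640x3 uint8, red, green, blue); there is no depth.
- camera_params(name): a dict with "K" (3x3 intrinsics, pixels), "origin" and "attitude" of the camera in the world. Camera axes: x right, y up, looking along -z (the intrinsics and any distortion apply to the point x, -y, -z); pixel columns grow to the right and rows downward; lengths in m; the calibration is good to about 2 mm. The wrist camera is an equidistant fisheye: a pixel r from the principal point sees the ray r / f radians off the axis. A picture is of the moment at which its call begins: read the wrist's pose just before it. camera_params takes no time and is no camera call; for the wrist camera it gives the pose at the moment of the call.
- job_done(): hands the job in; it is judged then, once.
The state is a dict: "t": time; "qpos": joint angles; "joint_velocities": joint speeds; "joint_torque": joint torques, N m; "position": TCP position; "orientation": TCP orientation; "wrist_force": force on the tool from outside, world axes, zero at the start; "moment": the same for the moment, N m; "gripper_width": opening from 0.0 (shut) to 1.0 (fully open); "grasp_force": force on a finger pad.
Only numpy, scipy, OpenCV 4.12 (cv2) and the standard library are available. Lean on these libraries where they do the work, as an engineer would, in place of code of your own. Each camera call takes 0.05 s, during which the arm holds its last target. There are 200 camera calls.

### The job

The brass lens carriage stands with its pin in the L-shaped slot of the aluminium gate plate. With your fingertips, push it gently along the long leg to the corner, turn the corner, and push it along the short leg to the very end, leaving it standing there. Only push it: do not grip it, lift it out or tip it, and leave the trial frame, the prism and the two loose lenses where they lie.

Things in the scene. Friction and masses are not known exactly. Their poses are not given: they have to be found in the camera images.
- gate: fixed aluminium plate with a dark L-shaped slot, 200 mm (its x) by 220 mm (its y), 16 mm high; origin at the centre of its underside, z up. Slot 14 mm wide, 12 mm deep, upright walls: the long leg runs along the plate's y at x = +30 mm from gate_start to gate_corner, the short leg from there along the plate's -x to gate_end. Its top is flat and bare but for the carriage
- gate_start (a point): point on the plate's top face (16 mm above the table) where the pin's axis is at the closed +y end of the long leg; 122 mm from gate_corner
- gate_corner (a point): point on the plate's top face where the centre lines of both legs cross: the pin's axis is here at the corner (2 mm of play each way)
- gate_end (a point): point on the plate's top face where the pin's axis is when the pin rests against the closed end of the short leg (play 2 mm to either side); 60 mm from gate_corner
- carriage: loose brass carriage, 0.4-0.65 kg, on the long leg: round foot 60 mm across, 14 mm high, on the plate's top; neck 20 mm across; round lens cell 44 mm across, 26-39 mm above the plate. A pin 10 mm across, 10 mm long, under the foot runs in the slot. Origin: centre of the foot's underside, on the pin's axis. Slides with 2-5 N friction, stays put, may spin, tips if pushed over 8 N at a slot end
- trial_frame: bystander: black plastic trial frame lying flat on the table, 144 mm (its x) by 70 mm, 8 mm high; origin under the middle of its two rings
- prism: bystander: clear acrylic three-sided prism standing on end, 40 mm wide, 34 mm high; origin at the centre of its underside
- lens_a: bystander: gold-rimmed loose trial lens lying flat on the table, 40 mm across, 5 mm thick with a small tab; origin at its centre on the table
- lens_b: bystander: a second such lens
There are look-alikes about, which are no part of the job. What is shaped like the carriage but blue or purple is not meant.

How it is judged:
On the way, in this order (a step that is already met when the one before it is completed fails the run):
1. the carriage has been pushed along the long leg to the corner (y of carriage in the frame of gate below -0.044 m and x of carriage in the frame of gate above 0.018 m).
2. the carriage has been pushed to the end of the short leg (horizontal distance between carriage and gate_end below 0.005 m), for 0.2 s.
At the end, for the whole second after the job is handed in: the carriage stands flat on the plate (tilt under 0.06 rad, foot within 2 mm of the plate's top) with its pin's axis within 5 mm of gate_end, at rest; each bystander is within 15 mm of where it began (horizontal distance between carriage and gate_end below 0.005 m and z of carriage in the frame of gate between 0.014 and 0.018 m and angle between carriage's own z axis and vertical below 0.06 rad and linear speed of carriage below 0.01 m/s and distance of each of trial_frame, prism, lens_a, lens_b from where it was at the start of the episode below 0.015 m); the robot touches nothing.
It fails at once if the carriage is lifted (foot more than 6 mm above the plate) (z of carriage in the frame of gate above 0.022 m).
It fails at once if the carriage is tipped by more than 0.3 rad (angle between carriage's own z axis and vertical above 0.3 rad).
It fails at once if the carriage is gripped or rammed (more than 30 N from the fingers) (contact force between the fingers and carriage above 30 N).
It fails at once if the trial frame, the prism or a loose lens is moved by more than 15 mm (distance of any of trial_frame, prism, lens_a, lens_b from where it was at the start of the episode above 0.015 m).
It also fails if it takes over 51 s, if anything falls off the work surface, if the arm or the gripper's body presses on something with over 40 N, if the wrist force passes 120 N, or if a joint passes its speed limit or range.

## Working session

There is one attempt and no reset: what is moved stays moved. The work goes in short steps, Python scripts to look and compute and a tool call to move; the robot and the scene stay as the last step left them, time stands still between calls to the robot, and variables do not carry over. Pictures are saved under pics/ and viewed, at most 10 in all, crops included, and the job is handed in when it is done.

Besides the shell and the picture viewer there is one more tool, called after "Request:" as a command line: name --pt "numbers of a row" for each row, then --argument value for the rest. arm_command: Moves the arm, as the interface text tells. Its arguments: {"type":"object","properties":{"increments":{"type":"array"},"force":{"type":"number"}},"required":["increments"]}

```bash
mkdir -p pics; ls; python3 - <<'E'
from workcell import *
import cv2,json
s=state();print(s)
for n in("scene","top"):
    p=camera_params(n);print(n,p)
    cv2.imwrite(f"pics/{n}0.png",snapshot(n)[:,:,::-1])
E
```

```text
pics
{'t': 0.0, 'qpos': array([-1.29561532e+00,  2.59163240e-01,  2.07499690e-02,  1.33370940e+00,
       -3.27247975e-05,  1.41821726e+00]), 'joint_velocities': array([-0.00034288,  0.00054152,  0.00038829, -0.00149474, -0.00141855,
       -0.00321716]), 'joint_torque': array([ 6.39016129e-03, -5.55645597e+01,  3.44526780e+01,  1.37486987e-02,
        1.18350304e-04, -1.45742729e-05]), 'position': array([ 0.2280751 , -0.50015857,  0.23067726]), 'orientation': array([-6.60925488e-04,  9.77214505e-01,  2.12253082e-01, -5.69593857e-05]), 'wrist_force': array([0.60838877, 1.08226892, 0.14540735]), 'moment': array([-0.02815975, -0.03757619, -0.05570871]), 'grasp_force': 0.0, 'gripper_width': 1.0019263518291275}
scene {'K': array([[536.29367564,   0.        , 313.68975756],
       [  0.        , 536.29367564, 247.51639278],
       [  0.        ,   0.        ,   1.        ]]), 'origin': array([1.16421407, 0.05835699, 0.63167572]), 'attitude': array([0.64321918, 0.26434451, 0.26133042, 0.66940084])}
top {'K': array([[435.80725587,   0.        , 316.66744749],
       [  0.        , 435.80725587, 239.27300374],
       [  0.        ,   0.        ,   1.        ]]), 'origin': array([0.53603007, 0.05739213, 0.7061414 ]), 'attitude': array([ 0.71435508,  0.03827748, -0.03030896, -0.69807809])}
```

View pics/top0.png

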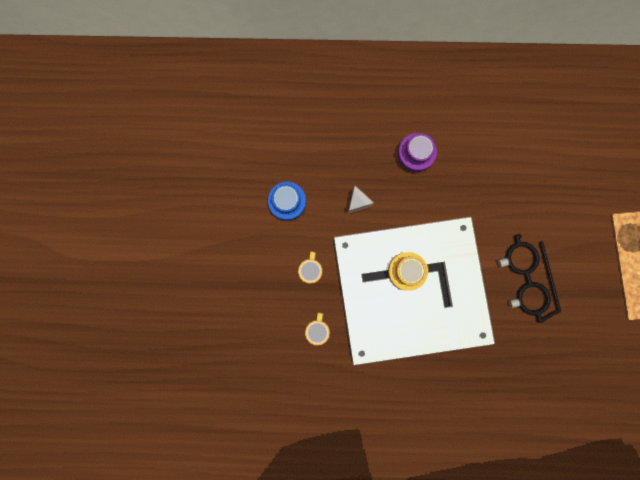

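View pics/scene0.png

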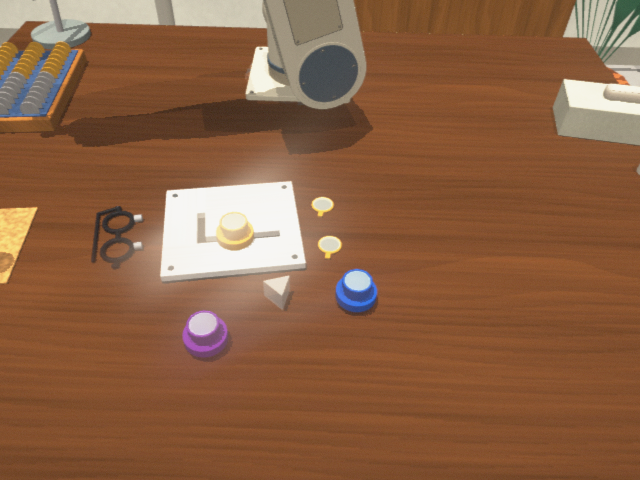

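The top view shows three carriage-shaped items: brass at (409,271) on the plate, blue at (287,200) and purple at (418,152). The brass one is meant. The slot runs from about (362,278) to a corner at (443,266), then down to (448,307). The prism is at (359,200), the lenses at (310,271) and (317,332), and the frame at (530,280). The next step measures the plate and takes a close crop to check the choice.

```bash
cat > h.py <<'E'
import numpy as np,cv2
from scipy.spatial.transform import Rotation as R
from workcell import *
def ray(n,uv,z):
    p=camera_params(n);uv=np.atleast_2d(np.float64(uv));K=p['K']
    d=np.c_[(uv[:,0]-K[0,2])/K[0,0],-(uv[:,1]-K[1,2])/K[1,1],-np.ones(len(uv))]
    d=R.from_quat(p['attitude'],scalar_first=True).apply(d);o=p['origin']
    return (o+d*((z-o[2])/d[:,2])[:,None])[:,:2]
def brass(n):
    im=snapshot(n);h=cv2.cvtColor(im,cv2.COLOR_RGB2HSV)
    return im,h
E
cat > m.py <<'E'
from h import *
im=snapshot("top");h=cv2.cvtColor(im,cv2.COLOR_RGB2HSV)
m=((h[...,1]<40)&(h[...,2]>150)).astype(np.uint8)*255
m[:210]=0;m[370:]=0;m[:,:330]=0;m[:,497:]=0
c=max(cv2.findContours(m,0,1)[0],key=cv2.contourArea)
P=ray("top",c[:,0,:],.016).astype(np.float32)
r=cv2.minAreaRect(P);print("plate",r, cv2.boxPoints(r).round(4).tolist())
big=cv2.resize(im[205:375,325:500],None,fx=4,fy=4,interpolation=cv2.INTER_CUBIC)[:600]
cv2.imwrite("pics/crop.png",big[:,:,::-1])
b=((h[...,0]>15)&(h[...,0]<32)&(h[...,1]>150)&(h[...,2]>120)).astype(np.uint8)*255
b[:245]=0;b[300:]=0;b[:,:385]=0;b[:,435:]=0
c=max(cv2.findContours(b,0,1)[0],key=cv2.contourArea)
e=cv2.fitEllipse(cv2.convexHull(c));print(e,"foot",ray("top",e[0],.03))
print(ray("top",[[362,278],[443,264],[448,307]],.016))
print("byst",ray("top",[[359,200],[310,271],[317,332]],.005),"purple",ray("top",[418,152],.02))
E
python3 m.py
```

```text
plate ((0.5276682376861572, -0.08685888350009918), (0.20100679993629456, 0.22097741067409515), 9.834427833557129) [[0.4097999930381775, 0.004800000227987766], [0.44749999046325684, -0.21289999783039093], [0.6456000208854675, -0.1785999983549118], [0.6078000068664551, 0.03920000046491623]]
((407.7401428222656, 270.8714599609375), (36.44502639770508, 38.48434829711914), 90.75470733642578) foot [[ 0.55590084 -0.0760085 ]]
[[ 0.54342744 -0.00689557]
 [ 0.5684239  -0.13423808]
 [ 0.50143545 -0.14172528]]
byst [[ 0.67001212 -0.00133489]
 [ 0.5527832   0.07560495]
 [ 0.45669275  0.06210829]] purple [[ 0.74750403 -0.09382451]]
```

View pics/crop.png

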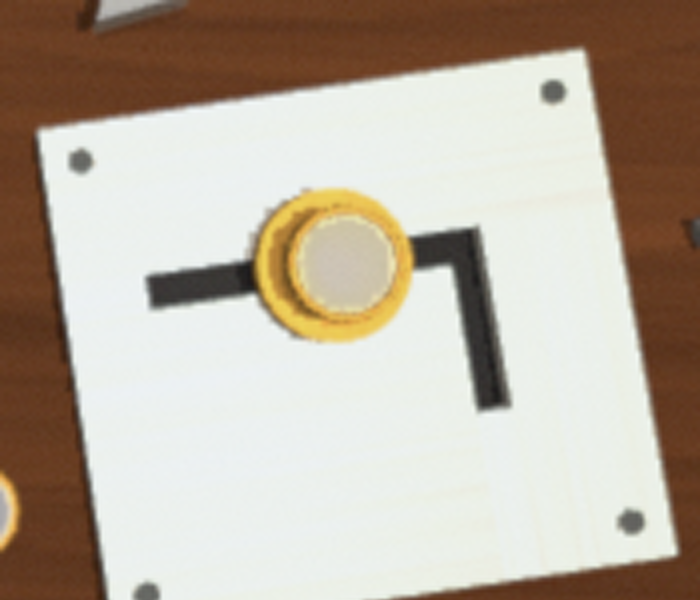

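The crop confirms the brass carriage is on the long leg at about gate (0.030, 0.006), with the slot empty from there to the corner. The plate fit gives 201 x 221 mm with yaw +9.8°. The slot ends put the corner at gate (0.030, -0.052) and the end at (-0.030, -0.052). I'll align the tool with the plate, close the fingers and go above a point on the carriage's +y side.

Request:
arm_command --pt "0 0 0 0 0 7.35 0" --pt "0 0 0 0 0 7.35 0" --pt "2.47 -2.63 0.7 0 0 0 0" --pt "2.47 -2.63 0.7 0 0 0 0" --pt "2.47 -2.63 0.7 0 0 0 0" --pt "2.47 -2.63 0.7 0 0 0 0" --pt "2.47 -2.63 0.7 0 0 0 0" --pt "2.47 -2.63 0.7 0 0 0 0" --pt "2.47 -2.63 0.7 0 0 0 0" --pt "2.47 -2.63 0.7 0 0 0 0" --pt "2.47 -2.63 0.7 0 0 0 0" --pt "2.47 -2.63 0.7 0 0 0 0" --pt "2.47 -2.63 0.7 0 0 0 0" --pt "2.47 -2.63 0.7 0 0 0 0" --pt "2.47 -2.63 0.7 0 0 0 0" --pt "2.47 -2.63 0.7 0 0 0 0" --pt "2.47 -2.63 0.7 0 0 0 0" --pt "2.47 -2.63 0.7 0 0 0 0" --pt "0 0 0 0 0 0 0" --pt "0 0 0 0 0 0 0"

```text
t: 2.15
position: [0.5457, -0.0178, 0.1187]
orientation: [-0.0, 0.996, 0.086, -0.001]
wrist_force: [1.1, -0.8, -0.2]
gripper_width: -0.003
grasp_force: 0.0
```

```bash
cat > g.py <<'E'
from h import *
s=state();a=np.radians(9.83);p=s['position']
d=p[:2]-[.5277,-.0869]
print("t",s['t'],"gate xy mm",(np.array([d@[np.cos(a),np.sin(a)],d@[-np.sin(a),np.cos(a)]])*1e3).round(1),"z",(p[2]*1e3).round(1),
"yaw",np.degrees(2*np.arctan2(s['orientation'][2],s['orientation'][1])),"F gate",R.from_euler('z',-a).apply(s['wrist_force']).round(2),s['gripper_width'])
E
python3 g.py
```

```text
t 2.15 gate xy mm [29.5 65. ] z 118.7 yaw 9.919454491597175 F gate [ 0.97 -0.93 -0.2 ] -0.00284525564408639
```

Request:
arm_command --pt "0 0 2.5 0 0 0 0" --pt "0 0 2.5 0 0 0 0" --pt "0 0 2.5 0 0 0 0" --pt "0 0 1.5 0 0 0 0" --pt "0 0 0.7 0 0 0 0" --pt "0 0 0 0 0 0 0" --pt "0 0 0 0 0 0 0"

```text
t: 2.85
position: [0.5462, -0.019, 0.0231]
orientation: [0.0, 0.996, 0.085, 0.0]
wrist_force: [-0.6, -0.8, 0.7]
gripper_width: 0.004
grasp_force: 0.0
```

```bash
python3 g.py; python3 - <<'E'
from h import *
a=snapshot("top")[205:375,290:500];b=snapshot("scene")[160:340,130:360]
f=lambda i:cv2.resize(i,(396,300),interpolation=cv2.INTER_CUBIC)
cv2.imwrite("pics/d1.png",np.hstack([f(a),f(b)])[:,:,::-1])
E
```

```text
t 2.85 gate xy mm [29.8 63.7] z 23.1 yaw 9.770544982624969 F gate [-0.76 -0.69  0.68] 0.004088769511409541
```

View pics/d1.png

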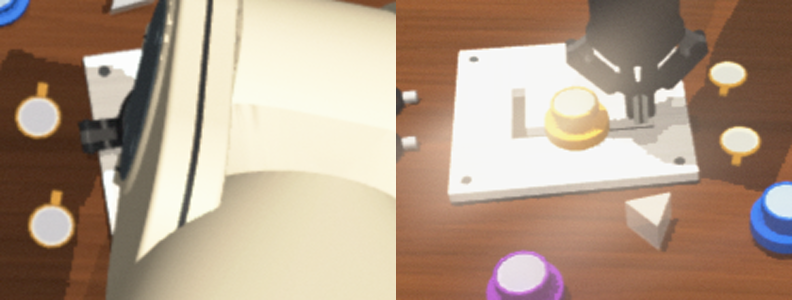

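The fingers stand on the plate beside the carriage, in line with the slot and with a clear gap. Now push gently along tool +y.

Request:
arm_command --pt "0 0.3 0 0 0 0 0" --pt "0 0.3 0 0 0 0 0" --pt "0 0.3 0 0 0 0 0" --pt "0 0.3 0 0 0 0 0" --pt "0 0.3 0 0 0 0 0" --pt "0 0.3 0 0 0 0 0" --pt "0 0.3 0 0 0 0 0" --pt "0 0.3 0 0 0 0 0" --pt "0 0.3 0 0 0 0 0" --pt "0 0.3 0 0 0 0 0" --pt "0 0.3 0 0 0 0 0" --pt "0 0.3 0 0 0 0 0"

```text
t: 4.15
position: [0.552, -0.0542, 0.0222]
orientation: [-0.0, 0.996, 0.086, -0.0]
wrist_force: [-0.5, 2.5, -1.1]
gripper_width: -0.001
grasp_force: 1.2
```

```bash
python3 g.py; cat > c.py <<'E'
from h import *
# brass foot in the scene view: gate position from the mask's hull, and a picture
import sys
im=snapshot("scene");h=cv2.cvtColor(im,cv2.COLOR_RGB2HSV)
b=((h[...,0]>13)&(h[...,0]<32)&(h[...,1]>110)&(h[...,2]>100)).astype(np.uint8)*255
b[:185]=0;b[268:]=0;b[:,:160]=0;b[:,300:]=0
c=max(cv2.findContours(b,0,1)[0],key=cv2.contourArea).reshape(-1,2)
# foot's lower rim: fit a 30 mm circle at z=16 mm to the hull's points nearest the camera (bottom half)
from scipy.optimize import least_squares
hl=c[c[:,1]>np.percentile(c[:,1],60)]
hl=np.array([[u,hl[hl[:,0]==u,1].max()] for u in np.unique(hl[:,0])])
P=ray("scene",hl,.017)
f=least_squares(lambda q:np.hypot(*(P-q).T)-.030,P.mean(0)-[.03,0],loss='soft_l1',f_scale=.001)
a=np.radians(9.83);d=f.x-[.5277,-.0869]
print("carriage gate mm",(np.array([d@[np.cos(a),np.sin(a)],d@[-np.sin(a),np.cos(a)]])*1e3).round(1),"rms",np.sqrt(np.mean(f.fun**2)),len(P))
if len(sys.argv)>1: cv2.imwrite(sys.argv[1],cv2.resize(im[150:300,140:340],(800,600),interpolation=cv2.INTER_CUBIC)[:,:,::-1])
E
python3 c.py
```

```text
t 4.15 gate xy mm [29.6 28.1] z 22.2 yaw 9.811055904584281 F gate [-0.04  2.54 -1.07] -0.0006149515567503342
carriage gate mm [18.9 -9.2] rms 0.0008037379674249319 6
```

```bash
python3 c.py pics/s2.png; python3 - <<'E'
from h import *
im=snapshot("scene");h=cv2.cvtColor(im,cv2.COLOR_RGB2HSV)
for v in (230,236,240,243,246,250): print(v,h[v,205:260:6].tolist())
E
```

```text
carriage gate mm [ 18.7 -10.2] rms 0.0006512999967126098 6
230 [[24, 81, 246], [19, 77, 231], [28, 59, 247], [28, 65, 247], [17, 82, 222], [17, 87, 218], [17, 54, 162], [19, 35, 177], [19, 35, 151], [18, 31, 196]]
236 [[26, 77, 247], [25, 81, 246], [19, 74, 227], [18, 77, 224], [18, 82, 222], [16, 100, 215], [17, 90, 189], [21, 30, 177], [14, 28, 182], [17, 28, 189]]
240 [[18, 66, 224], [27, 77, 247], [19, 81, 236], [19, 80, 225], [20, 103, 239], [23, 117, 246], [17, 90, 185], [16, 30, 203], [15, 33, 200], [17, 26, 195]]
243 [[30, 2, 247], [21, 80, 242], [27, 78, 247], [28, 96, 247], [27, 110, 247], [16, 103, 201], [18, 37, 202], [18, 31, 199], [17, 27, 196], [18, 28, 204]]
246 [[30, 1, 247], [18, 72, 228], [18, 81, 224], [17, 97, 221], [16, 106, 209], [16, 111, 197], [23, 4, 247], [16, 28, 201], [15, 28, 199], [18, 19, 225]]
250 [[30, 1, 247], [30, 1, 247], [18, 71, 229], [17, 99, 218], [20, 53, 230], [0, 0, 247], [0, 0, 247], [0, 0, 247], [18, 20, 227], [17, 20, 229]]
```

View pics/s2.png

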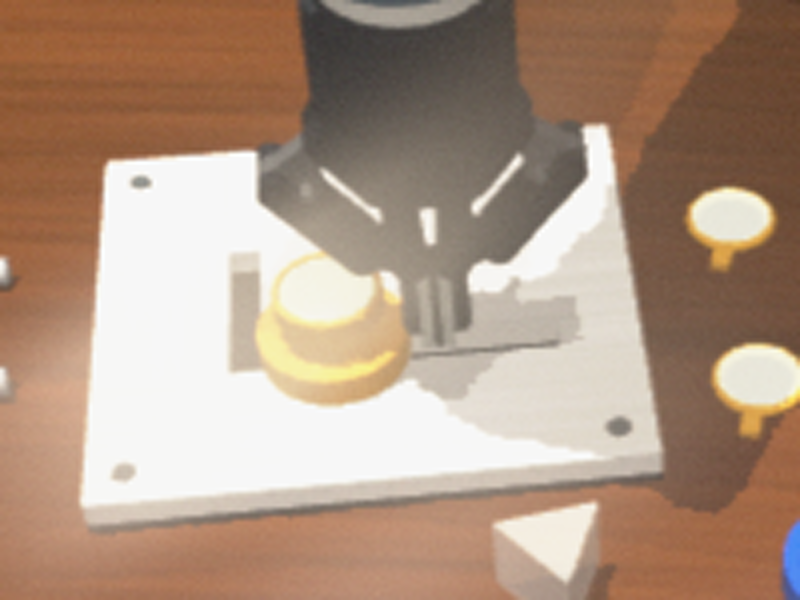

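The picture shows the fingers against the carriage's foot and the carriage upright, moving toward the corner. I'll correct the colour threshold.

```bash
sed -i 's/h\[...,1\]>110/h[...,1]>48/' c.py; python3 c.py
```

```text
carriage gate mm [ 32.  -13.8] rms 0.0009254583253816157 40
```

Request:
arm_command --pt "0 0.25 0 0 0 0 0" --pt "0 0.25 0 0 0 0 0" --pt "0 0.25 0 0 0 0 0" --pt "0 0.25 0 0 0 0 0" --pt "0 0.25 0 0 0 0 0" --pt "0 0.25 0 0 0 0 0" --pt "0 0.25 0 0 0 0 0" --pt "0 0.25 0 0 0 0 0" --pt "0 0.25 0 0 0 0 0" --pt "0 0.25 0 0 0 0 0" --pt "0 0.25 0 0 0 0 0" --pt "0 0.25 0 0 0 0 0" --pt "0 0.25 0 0 0 0 0" --pt "0 0.25 0 0 0 0 0" --pt "0 0 0 0 0 0 0"

```text
t: 5.85
position: [0.5581, -0.0889, 0.0223]
orientation: [0.0, 0.996, 0.085, 0.0]
wrist_force: [-1.4, 2.2, -0.1]
gripper_width: -0.002
grasp_force: 0.8
```

```bash
python3 g.py;python3 c.py
```

```text
t 5.85 gate xy mm [29.6 -7.2] z 22.3 yaw 9.785988120168764 F gate [-1.04  2.45 -0.09] -0.0023083293178307786
carriage gate mm [ 33.  -48.6] rms 0.0006018283330632199 40
```

Request:
arm_command --pt "0 0.1 0 0 0 0 0" --pt "0 0.1 0 0 0 0 0" --pt "0 0 0 0 0 0 0"

```text
t: 6.2
position: [0.5583, -0.0904, 0.0223]
orientation: [-0.0, 0.996, 0.086, -0.0]
wrist_force: [-1.9, 3.3, 0.2]
gripper_width: -0.0
grasp_force: 1.4
```

Request:
arm_command --pt "0 0.1 0 0 0 0 0" --pt "0 0 0 0 0 0 0"

```text
t: 6.4
position: [0.5585, -0.0914, 0.0223]
orientation: [0.0, 0.996, 0.086, -0.0]
wrist_force: [-0.4, 2.5, 0.4]
gripper_width: 0.005
grasp_force: 1.5
```

```bash
python3 g.py;python3 c.py
```

```text
t 6.4 gate xy mm [29.6 -9.7] z 22.3 yaw 9.81051009897998 F gate [0.   2.58 0.37] 0.004670138691895268
carriage gate mm [ 33.1 -50.9] rms 0.0008732070687069107 40
```

Request:
arm_command --pt "0 0.1 0 0 0 0 0" --pt "0 0 0 0 0 0 0"

```text
t: 6.65
position: [0.5587, -0.0924, 0.0223]
orientation: [0.0, 0.996, 0.086, 0.0]
wrist_force: [-0.3, 2.8, 0.2]
gripper_width: 0.0
grasp_force: 1.5
```

```bash
python3 g.py;python3 c.py pics/s3.png
```

```text
t 6.65 gate xy mm [ 29.6 -10.7] z 22.3 yaw 9.811706301138734 F gate [0.22 2.78 0.17] 0.00020822358901899214
carriage gate mm [ 33.1 -51.9] rms 0.0005432664834313363 39
```

View pics/s3.png

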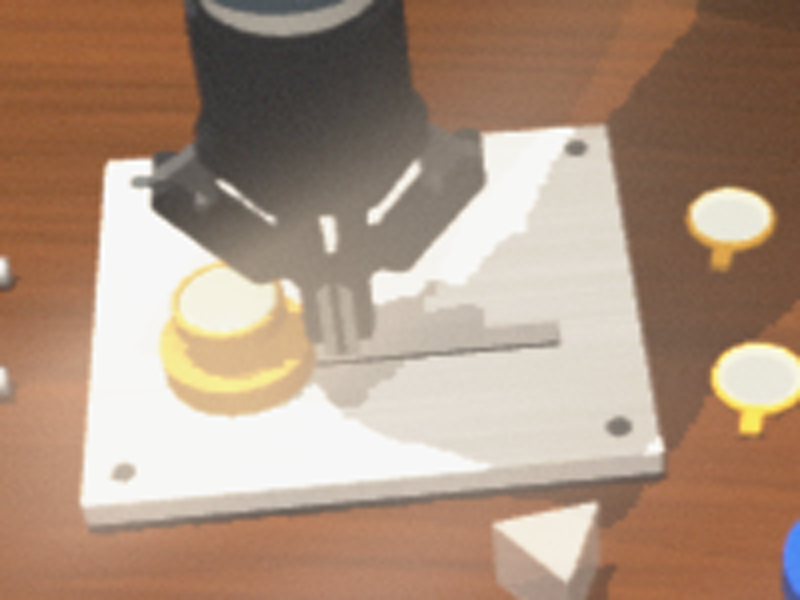

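The carriage stands upright at the corner, near gate (0.030, -0.052), and its foot covers the short leg's mouth. The fingers are at its +y side. Next: back off, lift, and go round to the +x side.

Request:
arm_command --pt "0 -0.5 0 0 0 0 0" --pt "0 -1.0 0 0 0 0 0" --pt "0 0 -2.0 0 0 0 0" --pt "0 0 -2.5 0 0 0 0" --pt "0 0 -2.5 0 0 0 0" --pt "1.5 1.5 0 0 0 0 0" --pt "2 2 0 0 0 0 0" --pt "2 2.1 0 0 0 0 0" --pt "0 0 0 0 0 0 0" --pt "0 0 0 0 0 0 0"

```text
t: 7.7
position: [0.6196, -0.123, 0.0918]
orientation: [-0.0, 0.996, 0.085, -0.0]
wrist_force: [0.2, 0.9, -0.7]
gripper_width: 0.002
grasp_force: 0.0
```

```bash
python3 g.py;python3 c.py
```

```text
t 7.7 gate xy mm [ 84.4 -51.3] z 91.8 yaw 9.799161612915869 F gate [ 0.35  0.83 -0.72] 0.001926058805238738
carriage gate mm [ 33.4 -52.2] rms 0.0005071725662605744 39
```

Request:
arm_command --pt "0.2 0 2.0 0 0 0 0" --pt "0 0 2.5 0 0 0 0" --pt "0 0 1.7 0 0 0 0" --pt "0 0 0.7 0 0 0 0" --pt "0 0 0 0 0 0 0"

```text
t: 8.25
position: [0.6209, -0.1223, 0.0228]
orientation: [-0.0, 0.996, 0.086, -0.001]
wrist_force: [-0.1, -0.1, 0.8]
gripper_width: 0.002
grasp_force: 0.0
```

Request:
arm_command --pt "-0.25 0 0 0 0 0 0" --pt "-0.25 0 0 0 0 0 0" --pt "-0.25 0 0 0 0 0 0" --pt "-0.25 0 0 0 0 0 0" --pt "-0.25 0 0 0 0 0 0" --pt "-0.25 0 0 0 0 0 0" --pt "-0.25 0 0 0 0 0 0" --pt "0 0 0 0 0 0 0"

```text
t: 9.05
position: [0.6046, -0.1261, 0.0234]
orientation: [0.0, 0.996, 0.085, 0.0]
wrist_force: [2.2, -0.4, -0.9]
gripper_width: 0.002
grasp_force: 0.6
```

```bash
python3 g.py;python3 c.py
```

```text
t 9.05 gate xy mm [ 69.1 -51.8] z 23.4 yaw 9.805215456456827 F gate [ 2.05 -0.79 -0.91] 0.00190841190791138
carriage gate mm [ 29.9 -51.3] rms 0.0014985370529354118 11
```

Request:
arm_command --pt "-0.2 0 0 0 0 0 0" --pt "-0.2 0 0 0 0 0 0" --pt "-0.2 0 0 0 0 0 0" --pt "0 0 0 0 0 0 0"

```text
t: 9.5
position: [0.5985, -0.1271, 0.0234]
orientation: [0.0, 0.996, 0.085, 0.0]
wrist_force: [2.4, -0.7, 0.8]
gripper_width: 0.001
grasp_force: 1.3
```

```bash
python3 g.py;python3 c.py
```

```text
t 9.5 gate xy mm [ 62.9 -51.7] z 23.4 yaw 9.807633180209912 F gate [ 2.21 -1.08  0.82] 0.0009244880892295215
carriage gate mm [ 24.4 -52.3] rms 0.003978391723922061 11
```

It slides freely along the short leg (2.2 N). Keep pushing, stopping well short of the end.

Request:
arm_command --pt "-0.25 0 0 0 0 0 0" --pt "-0.25 0 0 0 0 0 0" --pt "-0.25 0 0 0 0 0 0" --pt "-0.25 0 0 0 0 0 0" --pt "-0.25 0 0 0 0 0 0" --pt "-0.25 0 0 0 0 0 0" --pt "-0.25 0 0 0 0 0 0" --pt "-0.25 0 0 0 0 0 0" --pt "-0.25 0 0 0 0 0 0" --pt "-0.25 0 0 0 0 0 0" --pt "-0.25 0 0 0 0 0 0" --pt "-0.25 0 0 0 0 0 0" --pt "-0.25 0 0 0 0 0 0" --pt "-0.25 0 0 0 0 0 0" --pt "-0.25 0 0 0 0 0 0" --pt "-0.25 0 0 0 0 0 0" --pt "-0.25 0 0 0 0 0 0" --pt "-0.25 0 0 0 0 0 0" --pt "0 0 0 0 0 0 0"

```text
t: 11.45
position: [0.5538, -0.1348, 0.0233]
orientation: [0.0, 0.996, 0.085, -0.0]
wrist_force: [1.9, 0.7, 2.4]
gripper_width: -0.0
grasp_force: 1.4
```

```bash
python3 g.py;python3 c.py pics/s4.png
```

```text
t 11.45 gate xy mm [ 17.5 -51.6] z 23.3 yaw 9.800818256618241 F gate [2.   0.33 2.43] -0.00046066497809992723
carriage gate mm [-20.5 -52.5] rms 0.0005337329294690825 10
```

View pics/s4.png

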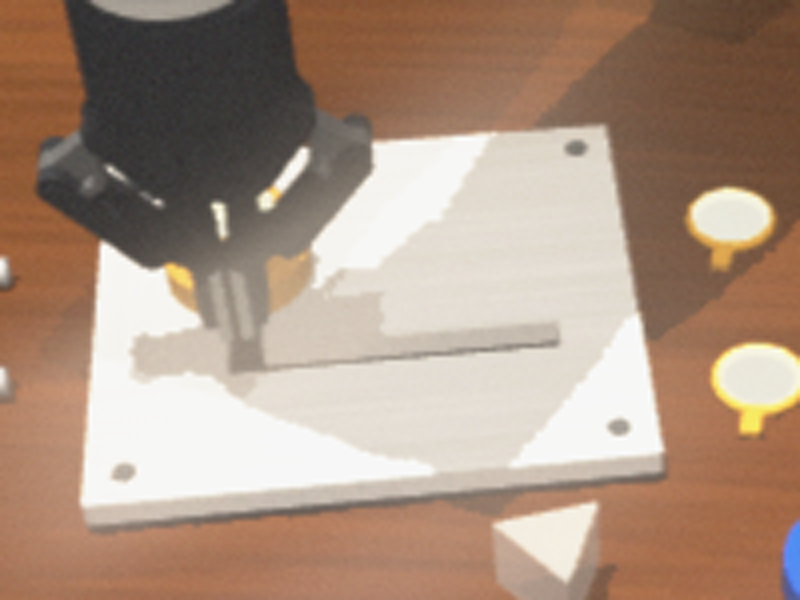

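The carriage is upright, hidden behind the fingers at about gate x = -0.023, so 6 mm or so remain. Creep forward, watching the force.

Request:
arm_command --pt "-0.1 0 0 0 0 0 0" --pt "-0.1 0 0 0 0 0 0" --pt "-0.1 0 0 0 0 0 0" --pt "-0.1 0 0 0 0 0 0" --pt "0 0 0 0 0 0 0"

```text
t: 12.0
position: [0.5501, -0.1354, 0.0232]
orientation: [-0.0, 0.996, 0.085, -0.0]
wrist_force: [3.8, -0.4, 1.0]
gripper_width: 0.004
grasp_force: 1.7
```

Request:
arm_command --pt "-0.1 0 0 0 0 0 0" --pt "0 0 0 0 0 0 0"

```text
t: 12.2
position: [0.5492, -0.1356, 0.0232]
orientation: [-0.0, 0.996, 0.085, -0.0]
wrist_force: [3.3, 1.2, 0.5]
gripper_width: 0.004
grasp_force: 1.7
```

```bash
python3 g.py;python3 c.py
```

```text
t 12.2 gate xy mm [ 12.9 -51.6] z 23.2 yaw 9.808976977498018 F gate [3.44 0.63 0.52] 0.003545046294311985
carriage gate mm [-25.2 -52.5] rms 0.0005358222212359855 10
```

Request:
arm_command --pt "-0.1 0 0 0 0 0 0" --pt "0 0 0 0 0 0 0"

```text
t: 12.45
position: [0.5482, -0.1357, 0.0232]
orientation: [-0.0, 0.996, 0.086, -0.0]
wrist_force: [3.0, 0.7, 1.2]
gripper_width: -0.0
grasp_force: 1.7
```

Request:
arm_command --pt "-0.05 0 0 0 0 0 0" --pt "0 0 0 0 0 0 0"

```text
t: 12.65
position: [0.5478, -0.1358, 0.0232]
orientation: [-0.0, 0.996, 0.086, -0.0]
wrist_force: [3.1, 0.5, 1.1]
gripper_width: 0.002
grasp_force: 1.7
```

Request:
arm_command --pt "-0.05 0 0 0 0 0 0" --pt "0 0 0 0 0 0 0"

```text
t: 12.85
position: [0.5473, -0.1359, 0.0232]
orientation: [-0.0, 0.996, 0.086, -0.0]
wrist_force: [3.3, 0.5, 0.3]
gripper_width: -0.001
grasp_force: 1.7
```

Request:
arm_command --pt "-0.03 0 0 0 0 0 0" --pt "0 0 0 0 0 0 0"

```text
t: 13.05
position: [0.5471, -0.136, 0.0232]
orientation: [-0.0, 0.996, 0.085, -0.0]
wrist_force: [3.3, 0.4, 0.6]
gripper_width: -0.002
grasp_force: 1.7
```

Request:
arm_command --pt "0.5 0 0 0 0 0 0" --pt "1.0 0 0 0 0 0 0" --pt "0 0 -2.5 0 0 0 0" --pt "0 0 -3 0 0 0 0" --pt "0 0 -3 0 0 0 0" --pt "-1 -4 -3 0 0 0 0" --pt "-3 -4 -2 0 0 0 0" --pt "-3 -4 0 0 0 0 0" --pt "-3 -4 0 0 0 0 0" --pt "-3 -4 0 0 0 0 0" --pt "-3 -4 0 0 0 0 0" --pt "0 0 0 0 0 0 0" --pt "0 0 0 0 0 0 0"

```text
t: 14.35
position: [0.3662, 0.0734, 0.1568]
orientation: [0.0, 0.996, 0.087, 0.001]
wrist_force: [0.3, -0.6, 0.8]
gripper_width: -0.001
grasp_force: 0.0
```

```bash
python3 g.py;python3 c.py; python3 - <<'E'
from h import *
im=snapshot("top");print(ray("top",[[0,0]],0).shape)
cv2.imwrite("pics/t5.png",im[:,:,::-1])
E
```

```text
t 14.35 gate xy mm [-131.8  185.5] z 156.8 yaw 9.943627170196452 F gate [ 0.22 -0.68  0.82] -0.0011830633761164273
carriage gate mm [-26.  -51.3] rms 0.018432287837878463 26
(1, 2)
```

View pics/t5.png

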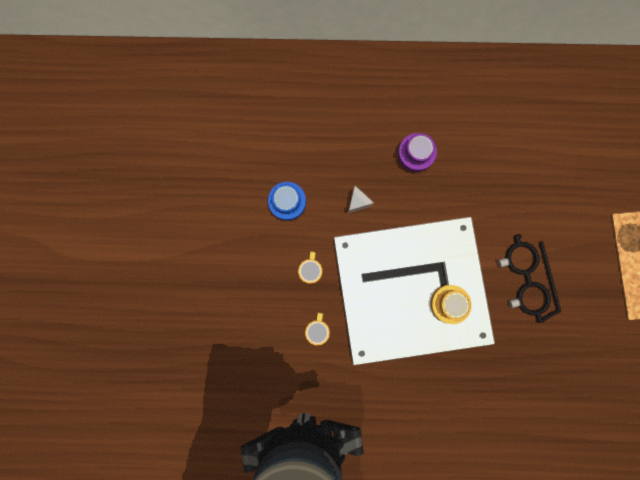

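The carriage stands upright at the short leg's end, around (451,305), and the bystanders look unmoved. I'll measure the remaining distance in this same picture.

```bash
python3 - <<'E'
from h import *
A=np.radians(9.83);G=lambda P:((P-[.5277,-.0869])@np.array([[np.cos(A),-np.sin(A)],[np.sin(A),np.cos(A)]])*1e3).round(1)
for f,w in(("t5",(280,330,425,480)),("top0",(245,300,385,435))):
    im=cv2.imread(f"pics/{f}.png");h=cv2.cvtColor(im,cv2.COLOR_BGR2HSV)
    b=((h[...,0]>15)&(h[...,0]<32)&(h[...,1]>120)&(h[...,2]>100)).astype(np.uint8)*255
    m=np.zeros_like(b);m[w[0]:w[1],w[2]:w[3]]=b[w[0]:w[1],w[2]:w[3]]
    c=max(cv2.findContours(m,0,1)[0],key=cv2.contourArea)
    e=cv2.fitEllipse(cv2.convexHull(c));print(f,e,"foot",G(ray("top",e[0],.027)),cv2.minEnclosingCircle(c))
# slot end & corner edges at first picture, dark profile along gate lines
im=cv2.imread("pics/top0.png");g=cv2.cvtColor(im,cv2.COLOR_BGR2GRAY)
h,w=g.shape;vv,uu=np.mgrid[240:330,340:480]
P=G(ray("top",np.c_[uu.ravel(),vv.ravel()],.016));d=g[240:330,340:480].ravel()
def prof(sel,ax,lo,hi):
    for k in np.arange(lo,hi,1.): 
        q=sel&(abs(P[:,ax]-k)<.9);print(int(k),int(d[q].mean()) if q.any() else None,end="; ")
    print()
prof(abs(P[:,1]+52)<4,0,-44,-30)   # short-leg end in x
prof((P[:,0]>-25)&(P[:,0]<0),1,-64,-40) # short leg walls in y
prof(abs(P[:,0]-30)<4,1,70,82)     # long-leg end in y
prof((P[:,1]>45)&(P[:,1]<68),0,18,42)  # long leg walls in x
E
```

```text
t5 ((450.57281494140625, 303.9444580078125), (37.89048767089844, 40.53790283203125), 118.38738250732422) foot [[-30.2 -51.2]] ((450.52984619140625, 304.02239990234375), 20.192766189575195)
top0 ((407.8953857421875, 270.92510986328125), (37.271244049072266, 39.5748176574707), 89.83414459228516) foot [[29.5  5.1]] ((408.044189453125, 270.08905029296875), 20.064956665039062)
-44 238; -43 238; -42 238; -41 239; -40 239; -39 238; -38 237; -37 232; -36 200; -35 165; -34 101; -33 73; -32 64; -31 54; 
-64 238; -63 238; -62 238; -61 238; -60 237; -59 234; -58 226; -57 192; -56 135; -55 96; -54 73; -53 53; -52 39; -51 42; -50 48; -49 49; -48 50; -47 50; -46 54; -45 70; -44 107; -43 163; -42 212; -41 235; 
70 56; 71 56; 72 55; 73 56; 74 61; 75 74; 76 115; 77 175; 78 215; 79 237; 80 239; 81 239; 
18 239; 19 239; 20 237; 21 233; 22 207; 23 153; 24 103; 25 69; 26 58; 27 56; 28 56; 29 56; 30 56; 31 56; 32 56; 33 56; 34 58; 35 78; 36 121; 37 189; 38 227; 39 236; 40 238; 41 239;
```

The slot end's edge at x = -34.7 mm puts gate_end at about (-29.8, -50). The carriage is at (-30.2, -51.2), roughly 1.3 mm away, upright, and the arm is clear. Handing in.

```bash
python3 -c "from workcell import *;print(job_done())"
```

```text
the job is handed in; nothing more can be done
None
```

The brass carriage was pushed round the corner to the end of the short leg and stands there upright, about 1.3 mm from gate_end by my camera measurement; the bystanders look unmoved in the last picture, the arm is clear, and the job is handed in (no verdict was returned).

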